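Set the gib screw of a bench slide and run the carriage to its stop

TASK

Set the running clearance of the bench slide: turn the wing-headed screw on its carriage clockwise until it bottoms, then back it off a quarter turn. Then run the carriage by its post all the way to the tall stop block and let go, leaving the screw at its quarter turn and the things lying about where they are.

Things in the scene. Friction and masses are not known exactly. Their poses are not given: they have to be found in the camera images.
- bench_slide: aluminium bench slide screwed to the table: base 330 mm long (its x) by 90 mm wide (its y), origin at the centre of its underside. Its x axis runs along the travel and points to the end with the stop block (22 mm thick, 90 mm wide, top 52 mm above the table); the other end has only a low plate (top 24 mm up). Carriage on it: aluminium block 160 x 84 mm, its flat top 42 mm above the table
- carriage (a joint): position of the carriage along the slide, m: 0 at the low end plate, grows toward the stop block, 0.130 is hard against the stop block. It stays where it is left; about 5 N moves it, whatever the screw's setting
- post_grip (a point): centre of the graspable part of the carriage's black upright round post (24 mm diameter, top 96 mm above the table), 80 mm above the table, 88 mm nearer the stop block than the screw's axis; moves with the carriage
- wing (a joint): angle of the wing-headed screw, rad: grows as it is turned clockwise seen from above; it bottoms on a hard stop at 4.71, where the wing lies in line with the slide (along the base's x). A quarter turn back from there is 3.14, where the wing lies across the slide. At the start it is 1.3 to 2.6 rad short of the bottom. It turns with about 0.08 N m, stays where it is left, and its height does not change noticeably
- wing_grip (a point): centre of the screw's black wing head, on the screw's axis, 90 mm above the table: a flat bar 72 mm long (this point's x axis), 14 mm thick (its y), 36 mm high (68 to 104 mm above the table), alike both ways round. Under it a boss 36 mm wide reaches 54 mm above the table. The screw rides on the carriage
- part_box_1: bystander: small white carton 44 x 44 x 58 mm, standing beside the slide; origin at the centre of its underside
- tape_measure: bystander: yellow tape measure 38 x 75 x 62 mm, beside the slide; origin at its underside
- electrical_tape: bystander: flat black roll of tape, 55 mm across, 19 mm high, beside the slide; origin at its underside
- pliers_red: bystander: pliers with red handles, 148 x 47 x 12 mm, lying on the robot's side of the slide; origin at their underside
- duct_tape: bystander: grey roll of tape, 103 mm across, 48 mm high, to the right; origin at its underside
- charger_brick: bystander: black charger brick 60 x 128 x 40 mm, to the left; origin at its underside

How it is judged:
By the outcome, as a careful person would: the job done as asked, in the order asked, and still so for the second after the job is handed in, with the robot touching nothing.
It also fails if it takes over 62 s, if anything falls off the work surface, if the arm or the gripper's body presses on something with over 40 N, if the wrist force passes 120 N, or if a joint passes its speed limit or range.

ROBOT

A 7-joint arm with a two-finger parallel gripper is mounted at the origin on a cart in front of the work surface, level with it; the furniture and walls round the work are solid. World frame = base frame: x ahead of the robot, y to its left, z up, the work surface at z = 0. Lengths are in mm, angles in degrees, forces in N, time in s.
With the tool pointing down it reaches from about 400 to 850 mm from the base axis. Payload 4.5 kg.
Tool frame: the origin (TCP) lies between the finger pads; the fingertips stand 17 mm ahead of it and the grasp point (between the pads) lies 2 mm behind it; x points along the fingers, z is the direction in which the jaws open and shut, and the axes are right-handed (so a half turn about x gives the same grasp; the last joint's range is limited). The gripper opens to 85 mm and grips with 20 to 120 N. Pads are 22 mm wide; open, the fingers measure 114 mm over their backs; the gripper's body (76 mm by 85 mm) begins 54 mm behind the grasp point. The pads swing forward as they close: fully open they stand 13 mm farther back than shut.
Start: joints at [74.072, 39.483, -11.15, 89.685, 9.013, 51.709, -12.324], TCP at [191.762, -594.878, 248.317] pointing down, gripper open.
Joint ranges: [-172.22, 172.22], [-26.19, 119.32], [-84.43, 86.54], [7.71, 146.69], [-57.33, 237.33], [2.42, 119.75], [-152.13, 152.13]. Speed limits (degrees/s): [147.25, 147.25, 180, 180, 180, 180, 180].

INTERFACE

Orientations are given as [roll, pitch, yaw] about the fixed x, y, z axes, in that order (R = Rz(yaw) Ry(pitch) Rx(roll)).
In Python, from plant import ctrl gives the robot as it stands.
- The arm moves only by the shell command python3 -m creep 'ROWS'. ROWS is JSON, a list of rows, each an object of numbers: "x", "y", "z": the shift along the tool's x, y, z scaled (see below); "wx", "wy", "wz": the turn, a rotation vector about the tool's x, y, z scaled (see below); "jaw": the closure in counts, from 0 (fully open) to 255 (shut). A call has 1 to 5 rows; each row shifts and turns the commanded pose from where the row before left it, along the tool's axes as they then stand; what a row does not reach is not made up. The controller multiplies each number of a shift by 0.03 m and each number of a turn by 4 degrees. A row lasts 1/12 s, in which the tool goes at most 41.7 mm and 7.16 degrees, less where a joint would pass 70% of its speed; a pose out of reach is approached as far as the arm can. A call with a number of a shift or a turn outside -1 to 1 is refused whole. A call with a gripper value outside its range is refused whole. The fingers move at their own pace and stop on an object; the grip force is fixed at half the most. Time passes only in rows, so rows that do not move let the fingers close. It gives the time, the measured TCP pose, the force and the opening at its end, in the units of the state.
- ctrl.sense(): the state, without advancing time (a new reading comes with each control period).
- ctrl.read_camera(name): name is "scene" or "side" or "wrist"; returns a dict with "img" (420x560x3 uint8, blue, green, red), "depth" (420x560 float32, mm along the optical axis (not along the pixel's ray), 0 where there is no reading), "K" (3x3 intrinsics, pixels), "position" and "attitude" of the camera in the world. Camera axes: x right, y down, z forward; pixel columns grow to the right and rows downward; lengths in mm; the calibration is good to about 2 mm. A picture is of the moment at which its call begins.
- ctrl.hand_in(): hands the job in, once; it reports no verdict.
The state is a dict: "t": time; "q": joint angles; "joint_velocities": joint speeds; "effort": joint torques, N m; "tcp_pos": TCP position; "tool_rot": TCP orientation; "contact_force": force on the tool from outside, world axes, zero at the start; "moment": the same for the moment, N m; "grip_width": finger opening in mm.
Only numpy, scipy, OpenCV 4.12 (cv2) and the standard library are available. Lean on these libraries where they do the work, as an engineer would, in place of code of your own. Each camera call takes 0.05 s, during which the arm holds its last target.

## Working session

There is one attempt and no reset: what is moved stays moved. The work goes in short steps, Python scripts to look and compute and a shell command to move; the robot and the scene stay as the last step left them, time stands still between calls to the robot, and variables do not carry over. Pictures are saved under pics/ and viewed, and the job is handed in when it is done.

```bash
ls; mkdir -p pics
python3 - <<'E'
from plant import ctrl
import cv2
s=ctrl.sense();print(s)
for n in("scene","side","wrist"):
    c=ctrl.read_camera(n);cv2.imwrite(f"pics/{n}0.png",c["img"]);print(n,c["K"].tolist(),c["position"],c["attitude"])
E
```

```text
pics
{'t': 0.0, 'q': array([ 74.07270788,  39.53533483, -11.14484788,  89.74767943,
         9.01068332,  51.70922408, -12.32468642]), 'joint_velocities': array([ 0.0179322 ,  0.0613481 , -0.07479958, -0.08569165, -0.14044567,
       -0.05438709,  0.05260325]), 'effort': array([-7.17880976e-04, -5.39614069e+01, -1.26627814e+00, -1.58545160e+01,
        9.20137652e-03,  9.30089154e-03,  4.84837429e-06]), 'tcp_pos': array([ 191.48491777, -594.26382926,  247.44753492]), 'tool_rot': array([-176.68631907,   89.88945156,  111.18119222]), 'contact_force': array([ 0.28923124,  0.01121565, -0.37753238]), 'moment': array([-0.00951748, -0.03442061, -0.02865655]), 'grip_width': 85.61109667848633}
scene [[399.99394364108525, 0.0, 281.6121125345237], [0.0, 399.99394364108525, 204.1810355997549], [0.0, 0.0, 1.0]] [288.25786109 444.93257407 781.68894629] [-140.68275476   -0.39469241 -152.34026058]
side [[509.1869153208347, 0.0, 276.82047053580806], [0.0, 509.1869153208347, 212.219547745931], [0.0, 0.0, 1.0]] [125.86741201 722.3148906  837.9820604 ] [-130.53318955    0.87781973 -151.85116664]
wrist [[364.53627720099246, 0.0, 278.36646355740754], [0.0, 364.53627720099246, 205.73961273584752], [0.0, 0.0, 1.0]] [ 272.0777184  -569.17534024  372.76939943] [ 1.60845369e+02  1.25781448e-01 -7.21805837e+01]
```

View pics/scene0.png

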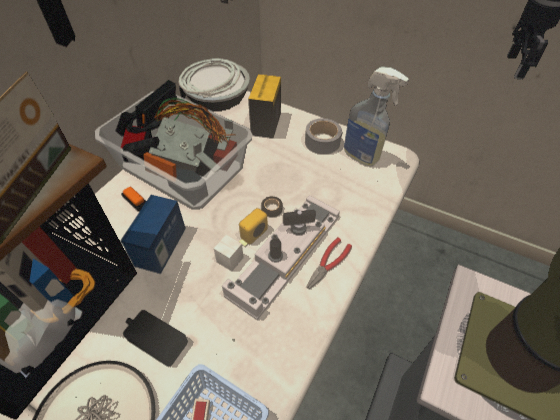

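View pics/side0.png

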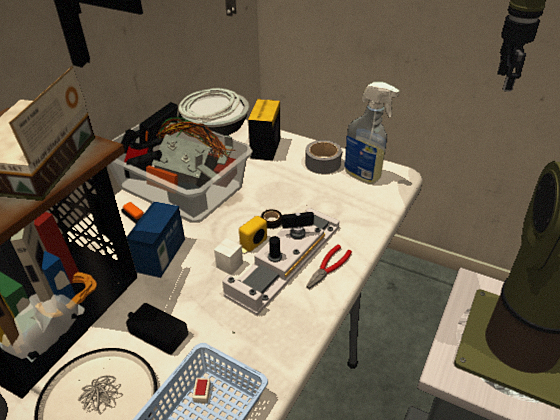

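View pics/wrist0.png

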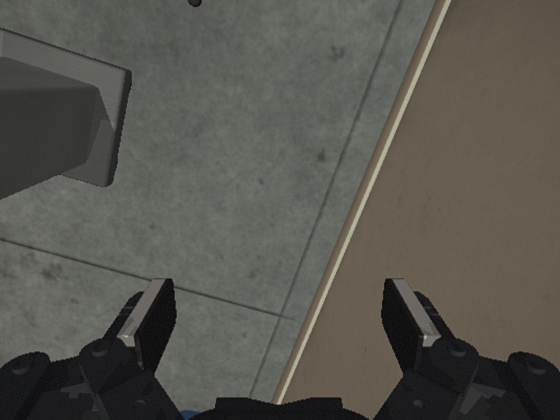

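The slide lies around px (280,260) in the scene view, with its stop end at the lower left (about 245,297). The wing is at (299,217) and the post at (275,245). I'll enlarge that area.

```bash
cat > h.py <<'E'
import numpy as np,cv2
from scipy.spatial.transform import Rotation as Ro
from plant import ctrl
def R(a): return Ro.from_euler('xyz',a,degrees=True).as_matrix()
def pt(c,u,v,z=None):
    K=c["K"];d=np.array([(u-K[0,2])/K[0,0],(v-K[1,2])/K[1,1],1.]);P=np.array(c["position"]);w=R(c["attitude"])@d
    if z is None:
        return P+w*c["depth"][int(round(v)),int(round(u))]
    return P+w*(z-P[2])/w[2]
def cloud(c):
    v,u=np.mgrid[0:420,0:560];K=c["K"];D=c["depth"]
    d=np.stack([(u-K[0,2])/K[0,0]*D,(v-K[1,2])/K[1,1]*D,D],-1)
    W=d@R(c["attitude"]).T+np.array(c["position"]);W[D==0]=np.nan
    return W
def crop(c,name,u0,v0,u1,v1,k):
    cv2.imwrite(name,cv2.resize(c["img"][v0:v1,u0:u1],None,fx=k,fy=k,interpolation=cv2.INTER_CUBIC))
E
python3 - <<'E'
from h import *
import pickle
for n in("scene","side"):
    c=ctrl.read_camera(n);pickle.dump(c,open(n+".pkl","wb"));crop(c,f"pics/{n}c.png",200,180,360,320,5)
E
```

```text
(no output)
```

View pics/scenec.png

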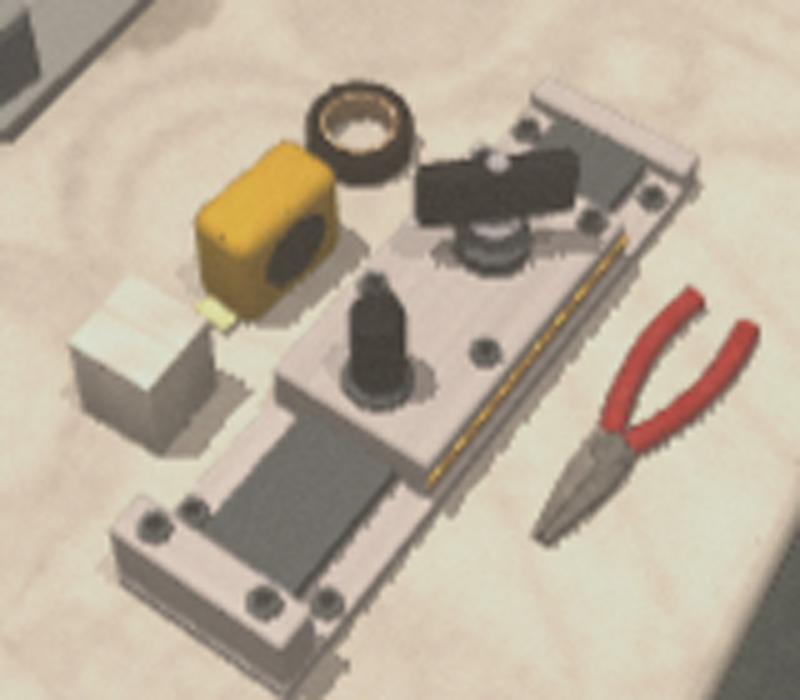

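View pics/sidec.png

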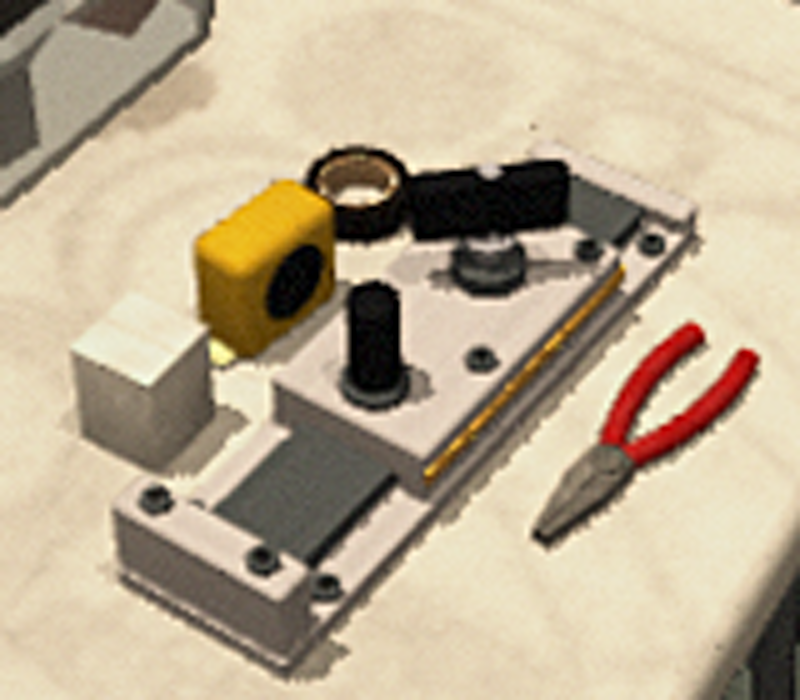

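Run:
```python
from h import *
import pickle
np.set_printoptions(precision=1,suppress=True)
c=pickle.load(open("scene.pkl","rb"));s=pickle.load(open("side.pkl","rb"))
f=lambda c,x,y,z:pt(c,200+x/5,180+y/5,z)
for n,x,y,z in[("stopBL",140,497,52),("stopFL",113,535,52),("stopFR",285,645,52),("stopBR",315,605,52),("lowL",540,80,24),("lowR",697,158,24),("carFL",278,378,42),("carFR",425,470,42),("post",375,283,96),("wingL",418,165,104),("wingR",578,152,104),("wingscrew",497,160,104),("box",145,330,58),("plierstip",540,540,8)]:
    print(n,f(c,x,y,z),f(c,x,y,None))
print('side')
for n,x,y,z in[("stopFL",113,520,52),("stopFR",285,615,52),("post",372,290,96),("wingL",412,180,104),("wingR",568,163,104)]:
    print(n,f(s,x,y,z),f(s,x,y,None))
for c in(c,s):
  W=cloud(c);sub=W[180:320,200:360].reshape(-1,3);g=c["img"][180:320,200:360].reshape(-1,3).max(1)
  # carriage top plane
  m=(sub[:,2]>95)&(sub[:,2]<115);p=sub[m];print("top pts",m.sum(),p.mean(0),p.min(0),p.max(0))
  m=(abs(sub[:,2]-42)<3);p=sub[m][:,:2].astype(np.float32);print(len(p),cv2.minAreaRect(p))
  dark=(g<75)&(sub[:,2]>72)&(sub[:,2]<110);p=sub[dark];print("dark",len(p))
  for q in p[::15]: print(q,end='')
  print()
```

```text
stopBL [565.7 140.4  52. ] [565.9 140.2  51.5]
stopFL [566.1 160.   52. ] [566.5 159.6  51. ]
stopFR [481.4 168.5  52. ] [482.1 167.5  49.1]
stopBR [479.3 148.5  52. ] [488.7 133.8  15.8]
lowL [ 525.9 -161.3   24. ] [ 526.2 -162.1   23. ]
lowR [ 437.7 -152.1   24. ] [ 438.4 -154.7   20.7]
carFL [547.9  59.6  42. ] [548.6  58.6  40.1]
carFR [471.1  69.8  42. ] [472.5  67.   36.3]
post [516.5  28.9  96. ] [532.2   0.3  48.9]
wingL [526.6 -29.1 104. ] [527.6 -31.  101.3]
wingR [468.8 -67.9 104. ] [ 491.1 -131.5   20.1]
wingscrew [497.8 -47.5 104. ] [498.4 -49.  102. ]
box [605.   73.8  58. ] [605.7  72.9  56.3]
plierstip [420.6  59.7   8. ] [421.2  57.8   4.3]
side
stopFL [562.3 167.   52. ] [566.7 161.4  44.1]
stopFR [475.3 177.5  52. ] [483.4 164.8  33.7]
post [510.2  38.9  96. ] [510.7  38.   95.1]
wingL [523.8 -23.6 104. ] [525.1 -26.  101.7]
wingR [467.7 -65.3 104. ] [ 504.2 -149.3   25.7]
top pts 260 [512.  -28.6 101.1] [467.4 -69.6  95. ] [723.2  50.3 114. ]
1513 ((606.6266479492188, 23.674560546875), (263.792236328125, 282.97686767578125), 83.079345703125)
dark 220
[469.1 -60.7 
[... 478 characters left out ...]
3.1 -78.1  72. ][490.  -52.6 103.8][507.5 -38.2 105.1][470.1 -62.3 101.3][502.  -41.9 101.4][467.2 -61.4 100.1][498.8 -40.5 100.9][470.7 -58.6  98. ][504.3 -36.8  98.7][475.7 -53.8  96.8][507.8 -33.8  96.6][480.8 -54.4  91.3][510.1 -28.6  96.9][482.5 -47.7  93. ][514.6 -27.7  92.8][486.  -44.8  90.9][517.5 -23.8  91.8][490.7 -44.5  86.2][522.3 -23.4  87.2][493.2 -39.5  86.2][468.8 -66.5  74.8][497.6 -38.4  82.3][470.7 -60.1  76.1][499.6 -37.4  79.3][471.6 -56.8  75.3][501.  -35.4  77.3][520.9 -20.5  78.1][493.6 -40.7  73.1][511.8  37.7  97.2][514.5  41.8  93.7][503.2  40.5  94.6][511.2  52.2  95.2][502.5  46.3  91.1][511.   52.9  87.1][501.5  48.4  84.5][511.3  52.9  78.1][501.8  48.2  75.3]
```

Run:
```python
from h import *
import pickle
np.set_printoptions(precision=1,suppress=True)
c=pickle.load(open("scene.pkl","rb"))
W=cloud(c)
for n,(u,v) in dict(bottletop=(383,75),bottlebody=(367,130),duct=(322,130),tapebox=(265,90),bin=(180,130),bluebox=(160,220),charger=(155,335),tm=(258,222),etape=(268,205),basket=(215,375)).items(): print(n,W[v,u])
print("shelf",W[150,80],W[170,60])
sub=W[170:300,200:300].reshape(-1,3);im=c["img"][170:300,200:300].reshape(-1,3).astype(int)
m=(im[:,0]<80)&(im[:,2]>130)&(sub[:,2]>10);print("yellow",m.sum(),sub[m].min(0),sub[m].max(0))
s=ctrl.sense();r=R(s["tool_rot"]);print(r)
for k in 'xyz': pass
for i in range(3): print("axis",'xyz'[i],r[:,i],"yaw",np.degrees(np.arctan2(r[1,i],r[0,i])))
d=np.array([499,-47,250])-s["tcp_pos"];print("delta tool units",r.T@d/30)
```

```text
bottletop [ 451.7 -364.6  272.6]
bottlebody [ 457.7 -352.8  120.2]
duct [ 602.5 -421.8   11.2]
tapebox [ 761.5 -369.2  128.7]
bin [ 860.3 -118.   134.8]
bluebox [747.7 111.1 105.8]
charger [629.2 298.8  38.6]
tm [581.5 -10.7  59. ]
etape [ 609.3 -105.3    1.1]
basket [483.4 310.2  58. ]
shelf [783.8 178.4 345.3] [775.9 225.6 346.8]
yellow 371 [463.8 -76.4  10.4] [617.4  63.7  65.1]
[[-0.   1.   0.3]
 [ 0.   0.3 -1. ]
 [-1.  -0.  -0. ]]
axis x [-0.  0. -1.] yaw 108.80641195009869
axis y [ 1.   0.3 -0. ] yaw 17.868257073726838
axis z [ 0.3 -1.  -0. ] yaw -72.13174359810564
delta tool units [ -0.1  15.4 -14.2]
```

```bash
python3 -m creep '[{"y":0.5,"z":-0.8},{"y":0.5,"z":-0.8},{"y":0.5,"z":-0.8},{"y":0.5,"z":-0.8},{"y":0.5,"z":-0.8}]'
python3 -c "
from plant import ctrl;s=ctrl.sense();print(s['t'],s['q'],s['tcp_pos'])"
```

```text
0.25 [ 74.07287565  39.50893016 -11.14997171  89.71175797   9.01183539
  51.70944718 -12.3240232 ] [ 191.65611571 -594.60444655  247.90459922]$[0]: bad value
```

```bash
python3 -m creep '[{"x":0,"y":0.5,"z":-0.8,"wx":0,"wy":0,"wz":0,"jaw":0},{"x":0,"y":0.5,"z":-0.8,"wx":0,"wy":0,"wz":0,"jaw":0},{"x":0,"y":0.5,"z":-0.8,"wx":0,"wy":0,"wz":0,"jaw":0},{"x":0,"y":0.5,"z":-0.8,"wx":0,"wy":0,"wz":0,"jaw":0},{"x":0,"y":0.5,"z":-0.8,"wx":0,"wy":0,"wz":0,"jaw":0}]'
python3 -c "
from plant import ctrl;s=ctrl.sense();print(s['t'],s['q'],s['tcp_pos'])"
```

```text
t: 0.67
tcp_pos: [226.5, -456.3, 248.3]
tool_rot: [58.2, 90.0, -14.0]
contact_force: [-0.4, 0.4, 0.6]
grip_width: 85.3
0.6667 [ 65.5164114   30.97192453 -11.07634622 109.41776895   8.76200248
  40.40729177 -22.8564487 ] [ 226.46280343 -456.32138034  248.31150651]
```

```bash
python3 -m creep '[{"x":0,"y":0.7,"z":-0.8,"wx":0,"wy":0,"wz":0,"jaw":0},{"x":0,"y":0.8,"z":-0.9,"wx":0,"wy":0,"wz":0,"jaw":0},{"x":0,"y":0.8,"z":-0.9,"wx":0,"wy":0,"wz":0,"jaw":0},{"x":0,"y":0.8,"z":-0.9,"wx":0,"wy":0,"wz":0,"jaw":0},{"x":0,"y":0.8,"z":-0.9,"wx":0,"wy":0,"wz":0,"jaw":0}]'
python3 -m creep '[{"x":0,"y":0.8,"z":-0.9,"wx":0,"wy":0,"wz":0,"jaw":0},{"x":0,"y":0.8,"z":-0.9,"wx":0,"wy":0,"wz":0,"jaw":0},{"x":0,"y":0.8,"z":-0.9,"wx":0,"wy":0,"wz":0,"jaw":0},{"x":0,"y":0.8,"z":-0.9,"wx":0,"wy":0,"wz":0,"jaw":0},{"x":0,"y":0.8,"z":-0.9,"wx":0,"wy":0,"wz":0,"jaw":0}]'
python3 -c "
from plant import ctrl;s=ctrl.sense();print(s['t'],s['q'],s['tcp_pos'])"
```

```text
t: 1.08
tcp_pos: [297.6, -294.7, 248.5]
tool_rot: [40.1, 90.0, -32.0]
contact_force: [1.9, -0.5, -0.2]
grip_width: 85.2
t: 1.5
tcp_pos: [370.5, -129.2, 248.5]
tool_rot: [51.4, 90.0, -20.7]
contact_force: [1.5, 0.1, 0.5]
grip_width: 85.4
1.5 [ 18.58820595  23.09416518  -8.68676223 127.31843546   6.82407423
  29.96611691 -67.47066548] [ 370.51449378 -129.16868521  248.46850986]
```

```bash
python3 -m creep '[{"x":0,"y":1,"z":-0.3,"wx":-1,"wy":0,"wz":0,"jaw":0},{"x":0,"y":1,"z":-0.2,"wx":-1,"wy":0,"wz":0,"jaw":0},{"x":0,"y":1,"z":-0.1,"wx":-1,"wy":0,"wz":0,"jaw":0},{"x":0,"y":1,"z":0,"wx":-1,"wy":0,"wz":0,"jaw":0},{"x":0,"y":0.9,"z":0,"wx":-1,"wy":0,"wz":0,"jaw":0}]'
python3 -c "
from plant import ctrl;s=ctrl.sense();print(s['t'],s['q'],s['tcp_pos'])"
```

```text
t: 1.92
tcp_pos: [497.3, -49.4, 248.5]
tool_rot: [50.0, 89.9, -1.9]
contact_force: [-0.4, -0.4, 0.0]
grip_width: 85.3
1.9167 [  9.2687328   30.42472378 -13.75820996 110.91015029  10.84719326
  39.82679224 -62.92041703] [497.32062972 -49.35215022 248.45108001]
```

```bash
python3 -m creep '[{"x":0,"y":0,"z":0,"wx":-1,"wy":0,"wz":0,"jaw":0},{"x":0,"y":0,"z":0,"wx":-1,"wy":0,"wz":0,"jaw":0},{"x":0,"y":0,"z":0,"wx":-1,"wy":0,"wz":0,"jaw":0},{"x":0,"y":0,"z":0,"wx":-1,"wy":0,"wz":0,"jaw":0},{"x":0,"y":0,"z":0,"wx":-1,"wy":0,"wz":0,"jaw":0}]'
python3 -m creep '[{"x":0,"y":0,"z":0,"wx":-1,"wy":0,"wz":0,"jaw":0},{"x":0,"y":0,"z":0,"wx":-1,"wy":0,"wz":0,"jaw":0},{"x":0,"y":0,"z":0,"wx":-1,"wy":0,"wz":0,"jaw":0},{"x":0,"y":0,"z":0,"wx":-1,"wy":0,"wz":0,"jaw":0},{"x":0,"y":0,"z":0,"wx":-1,"wy":0,"wz":0,"jaw":0}]'
python3 -c "
from h import *
s=ctrl.sense();print(s['t'],s['q'],s['tcp_pos']);c=ctrl.read_camera('wrist');cv2.imwrite('pics/w1.png',c['img']);print(c['position'],R(s['tool_rot'])[:,2])"
```

```text
t: 2.33
tcp_pos: [495.5, -50.5, 248.2]
tool_rot: [-87.8, 90.0, -119.7]
contact_force: [-1.0, 0.3, 0.2]
grip_width: 85.3
t: 2.75
tcp_pos: [495.5, -50.6, 248.3]
tool_rot: [-67.3, 90.0, -79.3]
contact_force: [-0.2, 0.0, 0.3]
grip_width: 85.3
2.75 [ 17.01393411  31.55454672 -25.72432749 110.75059285  19.8437953
  42.03276618 -32.25788067] [495.4988456  -50.60557015 248.29376402]
[512.91431762  31.61346609 373.50716665] [ 9.78344235e-01 -2.06984428e-01  5.84435886e-05]
```

View pics/w1.png

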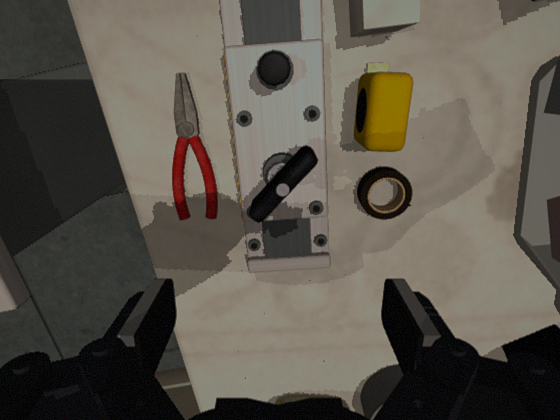

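The wrist view shows the wing from (250,217) to (315,149) with its hub at (283,190). The post top is at (274,69) and the low plate's outer edge runs from (248,270) to (329,266).

Run:
```python
from h import *
np.set_printoptions(precision=1,suppress=True)
c=ctrl.read_camera('wrist')
crop(c,"pics/w1c.png",215,120,345,280,5)
for n,u,v,z in[("hub",283,190,104),("wa",250,217,104),("wb",315,149,104),("post",274,69,96),("lowL",248,270,24),("lowR",329,267,24),("carL",226,47,42),("carR",323,40,42),("boltL",244,118,42),("boltR",312,113,42),("bolt3",316,208,42)]:
    print(n,pt(c,u,v,z),c["depth"][v,u],pt(c,u,v)[2])
W=cloud(c);sub=W[120:240,215:345].reshape(-1,3)
m=(sub[:,2]>97)&(sub[:,2]<110);p=sub[m][:,:2].astype(np.float32);print(cv2.minAreaRect(p))
sub=W[40:110,240:310].reshape(-1,3)
m=(sub[:,2]>90)&(sub[:,2]<101);p=sub[m][:,:2].astype(np.float32);print(cv2.minEnclosingCircle(p))
```

```text
hub [499.5 -48.  104. ] 280.66644 104.3083504809212
wa [469.5 -64.5 104. ] 348.72305 47.51893782533659
wb [529.2 -21.8 104. ] 334.88525 39.963726994192484
post [511.  39.  96.] 260.6404 95.17045356104347
lowL [ 440.5 -152.2   24. ] 396.5545 21.703161907092635
lowR [ 526.8 -166.6   24. ] 421.52133 -1.6143618644496769
carL [474.9  65.6  42. ] 307.05432 39.55825024818296
carR [555.2  54.2  42. ] 341.30713 0.12995457857385873
boltL [476.    6.1  42. ] 318.78818 47.13508236778699
boltR [535.9  -2.   42. ] 316.15048 48.392432713936955
bolt3 [524.  -90.6  42. ] 345.58148 47.63659893976859
((499.5690612792969, -46.99383544921875), (71.35870361328125, 14.325845718383789), 36.061927795410156)
((511.2613525390625, 39.91463088989258), 11.876667976379395)
```

View pics/w1c.png

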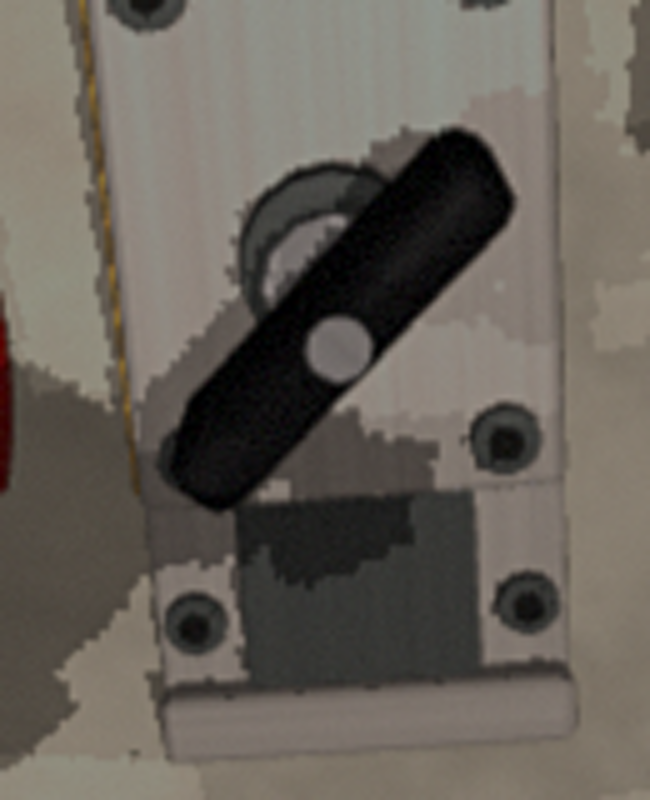

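```bash
python3 -m creep '[{"x":0,"y":0,"z":0,"wx":-1,"wy":0,"wz":0,"jaw":0},{"x":0,"y":0,"z":0,"wx":-1,"wy":0,"wz":0,"jaw":0},{"x":0,"y":0,"z":0,"wx":-1,"wy":0,"wz":0,"jaw":0},{"x":0,"y":0,"z":0,"wx":-1,"wy":0,"wz":0,"jaw":0},{"x":0,"y":0,"z":0,"wx":-1,"wy":0,"wz":0,"jaw":0}]'
python3 -m creep '[{"x":0,"y":0,"z":0,"wx":-1,"wy":0,"wz":0,"jaw":0},{"x":0,"y":0,"z":0,"wx":-1,"wy":0,"wz":0,"jaw":0},{"x":0,"y":0,"z":0,"wx":-1,"wy":0,"wz":0,"jaw":0},{"x":0,"y":0,"z":0,"wx":-1,"wy":0,"wz":0,"jaw":0},{"x":0,"y":0,"z":0,"wx":-1,"wy":0,"wz":0,"jaw":0}]'
python3 -m creep '[{"x":0,"y":0,"z":0,"wx":-1,"wy":0,"wz":0,"jaw":0},{"x":0,"y":0,"z":0,"wx":-1,"wy":0,"wz":0,"jaw":0},{"x":0,"y":0,"z":0,"wx":-1,"wy":0,"wz":0,"jaw":0},{"x":0,"y":0,"z":0,"wx":-1,"wy":0,"wz":0,"jaw":0},{"x":0,"y":0,"z":0,"wx":-1,"wy":0,"wz":0,"jaw":0}]'
python3 -c "
from h import *
s=ctrl.sense();print(s['t'],s['q'],s['tcp_pos'],R(s['tool_rot'])[:,2])"
```

```text
t: 3.27
tcp_pos: [495.5, -50.6, 248.3]
tool_rot: [-104.0, 90.0, -96.1]
contact_force: [0.2, -0.7, -0.8]
grip_width: 85.4
t: 3.68
tcp_pos: [495.5, -50.6, 248.3]
tool_rot: [-141.2, 90.0, -113.3]
contact_force: [-0.1, 0.4, 0.6]
grip_width: 85.3
t: 4.1
tcp_pos: [495.5, -50.7, 248.2]
tool_rot: [-172.7, 90.0, -124.8]
contact_force: [0.4, -0.5, 0.4]
grip_width: 85.6
4.1 [ 27.35963568  35.01117412 -43.18690274 110.25024233  32.20676726
  47.49158754  14.66333196] [495.45487133 -50.68271801 248.23197263] [ 6.70191718e-01  7.42187929e-01 -3.73241395e-04]
```

```bash
python3 -m creep '[{"x":0,"y":0,"z":0,"wx":-1,"wy":0,"wz":0,"jaw":0},{"x":0,"y":0,"z":0,"wx":-1,"wy":0,"wz":0,"jaw":0},{"x":0,"y":0,"z":0,"wx":-1,"wy":0,"wz":0,"jaw":0},{"x":0,"y":0,"z":0,"wx":-1,"wy":0,"wz":0,"jaw":0},{"x":0,"y":0,"z":0,"wx":-1,"wy":0,"wz":0,"jaw":0}]'
python3 -m creep '[{"x":0,"y":0,"z":0,"wx":-1,"wy":0,"wz":0,"jaw":0},{"x":0,"y":0,"z":0,"wx":-1,"wy":0,"wz":0,"jaw":0},{"x":0,"y":0,"z":0,"wx":-1,"wy":0,"wz":0,"jaw":0},{"x":0,"y":0,"z":0,"wx":-1,"wy":0,"wz":0,"jaw":0},{"x":0,"y":0,"z":0,"wx":-1,"wy":0,"wz":0,"jaw":0}]'
python3 -c "
from h import *
s=ctrl.sense();print(s['t'],s['q'],s['tcp_pos'],R(s['tool_rot'])[:,2])"
```

```text
t: 4.52
tcp_pos: [495.5, -50.7, 248.2]
tool_rot: [167.8, 90.0, -124.3]
contact_force: [0.1, 0.7, -0.6]
grip_width: 85.4
t: 4.93
tcp_pos: [495.4, -50.7, 248.2]
tool_rot: [138.7, 90.0, -133.4]
contact_force: [0.3, 1.4, 0.4]
grip_width: 85.5
4.9333 [ 33.17452417  38.47532155 -54.37129672 109.98540999  39.578009
  52.57114662  46.8781957 ] [495.42583237 -50.70403015 248.18356154] [ 3.62822328e-02  9.99341508e-01 -3.87461084e-04]
```

```bash
python3 -m creep '[{"x":0,"y":0,"z":0,"wx":-1,"wy":0,"wz":0,"jaw":0},{"x":0,"y":0,"z":0,"wx":-1,"wy":0,"wz":0,"jaw":0},{"x":0,"y":0,"z":0,"wx":-1,"wy":0,"wz":0,"jaw":0},{"x":0,"y":0,"z":0,"wx":-1,"wy":0,"wz":0,"jaw":0},{"x":0,"y":0,"z":0,"wx":-1,"wy":0,"wz":0,"jaw":0}]'
python3 -m creep '[{"x":0,"y":0,"z":0,"wx":-1,"wy":0,"wz":0,"jaw":0},{"x":0,"y":0,"z":0,"wx":-1,"wy":0,"wz":0,"jaw":0},{"x":0,"y":0,"z":0,"wx":-1,"wy":0,"wz":0,"jaw":0},{"x":0,"y":0,"z":0,"wx":-1,"wy":0,"wz":0,"jaw":0},{"x":0,"y":0,"z":0,"wx":-0.5,"wy":0,"wz":0,"jaw":0}]'
cat > st.py <<'E'
from h import *
import sys
np.set_printoptions(precision=2,suppress=True)
s=ctrl.sense();r=R(s['tool_rot'])
print(s['t'],s['q'],s['tcp_pos'],'yaw',np.degrees(np.arctan2(r[1,2],r[0,2])),'down',r[:,0],'M',s['moment'],'F',s['contact_force'],s['grip_width'])
if len(sys.argv)>3: print('units',r.T@(np.array([float(a) for a in sys.argv[1:4]])-s['tcp_pos'])/30)
E
python3 st.py 499.6 -47.2 88
```

```text
t: 5.35
tcp_pos: [495.4, -50.7, 248.2]
tool_rot: [117.4, 90.0, -134.7]
contact_force: [0.9, 0.2, -0.6]
grip_width: 85.7
t: 5.77
tcp_pos: [495.4, -50.8, 248.0]
tool_rot: [74.6, 90.0, -159.5]
contact_force: [-0.0, 0.1, 0.5]
grip_width: 85.4
5.7667 [ 37.58  42.57 -64.38 109.79  45.74  58.4   78.25] [495.36 -50.76 248.02] yaw 125.9032047665101 down [-0. -0. -1.] M [-0.01 -0.03 -0.03] F [-0.03  0.05  0.47] 85.42286863140009
units [ 5.33 -0.19  0.01]
```

```bash
python3 -m creep '[{"x":1,"y":-0.2,"z":0,"wx":0,"wy":0,"wz":0,"jaw":0},{"x":1,"y":0,"z":0,"wx":0,"wy":0,"wz":0,"jaw":0},{"x":1,"y":0,"z":0,"wx":0,"wy":0,"wz":0,"jaw":0},{"x":0.7,"y":0,"z":0,"wx":0,"wy":0,"wz":0,"jaw":0}]'
python3 st.py 499.6 -47.2 88; python3 -c "
from h import *
c=ctrl.read_camera('wrist');cv2.imwrite('pics/w2.png',c['img'])
c=ctrl.read_camera('side');crop(c,'pics/s2.png',200,150,360,290,5)"
```

```text
t: 6.1
tcp_pos: [499.4, -47.6, 134.9]
tool_rot: [74.5, 89.8, -159.7]
contact_force: [0.2, -0.6, 0.0]
grip_width: 85.5
6.1 [ 31.64  51.29 -55.21 115.17  59.41  48.15  66.77] [499.42 -47.62 134.92] yaw 125.72120890288404 down [-0. -0. -1.] M [ 0.05 -0.03 -0.02] F [ 0.18 -0.56  0.01] 85.48781790334972
units [ 1.56 -0.02  0.01]
```

View pics/w2.png

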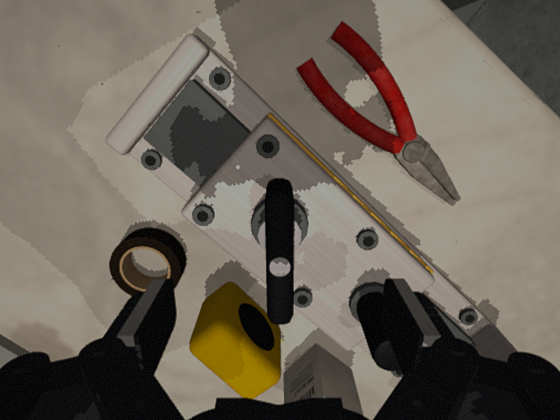

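View pics/s2.png

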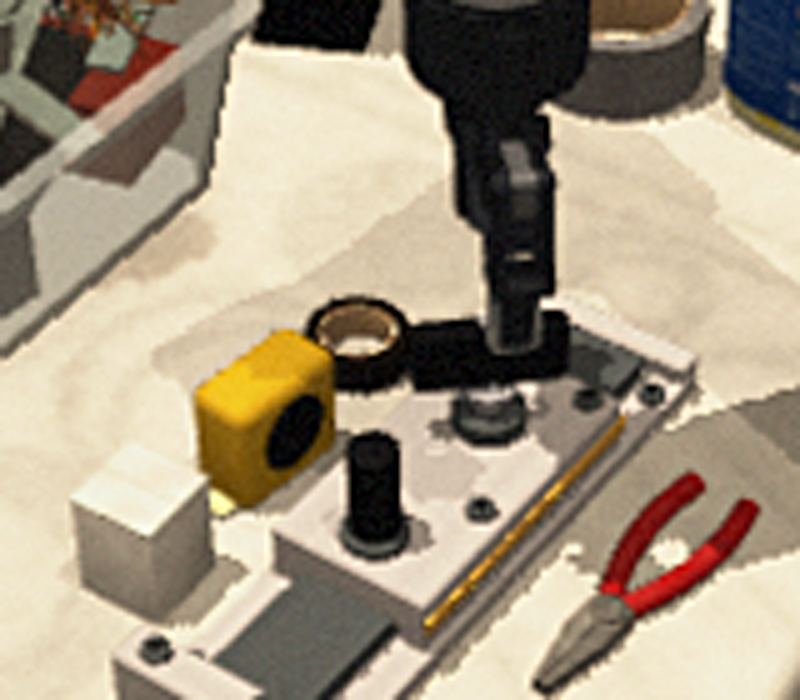

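The wing (column about 280) is centred between the open fingers, which line up with it. I'll descend and close.

```bash
python3 -m creep '[{"x":0.8,"y":0,"z":0,"wx":0,"wy":0,"wz":0,"jaw":0},{"x":0.7,"y":0,"z":0,"wx":0,"wy":0,"wz":0,"jaw":0},{"x":0,"y":0,"z":0,"wx":0,"wy":0,"wz":0,"jaw":255},{"x":0,"y":0,"z":0,"wx":0,"wy":0,"wz":0,"jaw":255},{"x":0,"y":0,"z":0,"wx":0,"wy":0,"wz":0,"jaw":255}]'
python3 -m creep '[{"x":0,"y":0,"z":0,"wx":0,"wy":0,"wz":0,"jaw":255},{"x":0,"y":0,"z":0,"wx":0,"wy":0,"wz":0,"jaw":255},{"x":0,"y":0,"z":0,"wx":0,"wy":0,"wz":0,"jaw":255},{"x":0,"y":0,"z":0,"wx":0,"wy":0,"wz":0,"jaw":255},{"x":0,"y":0,"z":0,"wx":0,"wy":0,"wz":0,"jaw":255}]'
python3 st.py 499.6 -47.2 88
```

```text
t: 6.62
tcp_pos: [501.4, -46.6, 93.9]
tool_rot: [-117.9, 89.9, 7.9]
contact_force: [0.1, -0.3, -0.3]
grip_width: 51.2
t: 7.03
tcp_pos: [500.5, -46.6, 93.5]
tool_rot: [-124.5, 89.9, 1.4]
contact_force: [-1.8, 0.3, 7.0]
grip_width: 13.1
7.0333 [ 29.69  54.79 -51.8  116.43  65.67  44.81  61.91] [500.51 -46.64  93.48] yaw 125.88218544634202 down [ 0.  0. -1.] M [-0.06  0.43 -0.01] F [-1.8   0.34  7.02] 13.13529929581142
units [0.18 0.04 0.  ]
```

```bash
python3 -m creep '[{"x":0,"y":0,"z":0,"wx":0.5,"wy":0,"wz":0,"jaw":255},{"x":0,"y":0,"z":0,"wx":1,"wy":0,"wz":0,"jaw":255},{"x":0,"y":0,"z":0,"wx":1,"wy":0,"wz":0,"jaw":255},{"x":0,"y":0,"z":0,"wx":1,"wy":0,"wz":0,"jaw":255},{"x":0,"y":0,"z":0,"wx":1,"wy":0,"wz":0,"jaw":255}]'
python3 st.py 499.6 -47.2 93
```

```text
t: 7.45
tcp_pos: [500.6, -47.0, 93.5]
tool_rot: [-132.6, 89.9, -24.9]
contact_force: [-0.9, -1.2, 7.1]
grip_width: 13.0
7.45 [ 28.16  53.53 -48.58 116.49  64.09  42.15  45.18] [500.65 -46.97  93.48] yaw 107.69930818229433 down [ 0. -0. -1.] M [-0.21  0.35  0.1 ] F [-0.9  -1.2   7.09] 12.984146654658188
units [0.02 0.04 0.  ]
```

```bash
python3 -m creep '[{"x":0,"y":0,"z":0,"wx":1,"wy":0,"wz":0,"jaw":255},{"x":0,"y":0,"z":0,"wx":1,"wy":0,"wz":0,"jaw":255},{"x":0,"y":0,"z":0,"wx":1,"wy":0,"wz":0,"jaw":255},{"x":0,"y":0,"z":0,"wx":1,"wy":0,"wz":0,"jaw":255},{"x":0,"y":0,"z":0,"wx":1,"wy":0,"wz":0,"jaw":255}]'
python3 -m creep '[{"x":0,"y":0,"z":0,"wx":1,"wy":0,"wz":0,"jaw":255},{"x":0,"y":0,"z":0,"wx":1,"wy":0,"wz":0,"jaw":255},{"x":0,"y":0,"z":0,"wx":1,"wy":0,"wz":0,"jaw":255},{"x":0,"y":0,"z":0,"wx":1,"wy":0,"wz":0,"jaw":255},{"x":0,"y":0,"z":0,"wx":1,"wy":0,"wz":0,"jaw":255}]'
python3 -m creep '[{"x":0,"y":0,"z":0,"wx":1,"wy":0,"wz":0,"jaw":255},{"x":0,"y":0,"z":0,"wx":1,"wy":0,"wz":0,"jaw":255},{"x":0,"y":0,"z":0,"wx":1,"wy":0,"wz":0,"jaw":255},{"x":0,"y":0,"z":0,"wx":1,"wy":0,"wz":0,"jaw":255},{"x":0,"y":0,"z":0,"wx":1,"wy":0,"wz":0,"jaw":255}]'
python3 st.py 499.6 -47.2 93
```

```text
t: 7.87
tcp_pos: [500.7, -47.4, 93.5]
tool_rot: [-133.7, 89.9, -46.0]
contact_force: [-0.7, -1.7, 7.6]
grip_width: 13.3
t: 8.28
tcp_pos: [500.6, -47.8, 93.5]
tool_rot: [-128.9, 89.9, -61.3]
contact_force: [-2.0, -1.9, 7.7]
grip_width: 13.2
t: 8.7
tcp_pos: [500.4, -48.2, 93.5]
tool_rot: [-122.9, 89.8, -75.3]
contact_force: [-1.3, -3.2, 9.1]
grip_width: 13.1
8.7 [ 21.49  49.5  -35.78 116.84  56.13  32.58  -7.39] [500.37 -48.17  93.46] yaw 47.64902373376237 down [ 0. -0. -1.] M [-0.62  0.45  0.12] F [-1.27 -3.19  9.06] 13.077027337095453
units [0.02 0.04 0.01]
```

```bash
python3 -m creep '[{"x":0,"y":0,"z":0,"wx":1,"wy":0,"wz":0,"jaw":255},{"x":0,"y":0,"z":0,"wx":1,"wy":0,"wz":0,"jaw":255},{"x":0,"y":0,"z":0,"wx":1,"wy":0,"wz":0,"jaw":255},{"x":0,"y":0,"z":0,"wx":1,"wy":0,"wz":0,"jaw":255},{"x":0,"y":0,"z":0,"wx":1,"wy":0,"wz":0,"jaw":255}]'
python3 -m creep '[{"x":0,"y":0,"z":0,"wx":1,"wy":0,"wz":0,"jaw":255},{"x":0,"y":0,"z":0,"wx":1,"wy":0,"wz":0,"jaw":255},{"x":0,"y":0,"z":0,"wx":1,"wy":0,"wz":0,"jaw":255},{"x":0,"y":0,"z":0,"wx":1,"wy":0,"wz":0,"jaw":255},{"x":0,"y":0,"z":0,"wx":1,"wy":0,"wz":0,"jaw":255}]'
python3 st.py 499.6 -47.2 93
python3 -m creep '[{"x":0,"y":0,"z":0,"wx":1,"wy":0,"wz":0,"jaw":255},{"x":0,"y":0,"z":0,"wx":1,"wy":0,"wz":0,"jaw":255}]'
python3 st.py 499.6 -47.2 93
```

```text
t: 9.12
tcp_pos: [500.0, -48.4, 93.5]
tool_rot: [-117.1, 89.8, -89.4]
contact_force: [-2.4, -3.1, 9.6]
grip_width: 13.3
t: 9.53
tcp_pos: [499.6, -48.5, 93.4]
tool_rot: [-110.3, 89.8, -102.7]
contact_force: [-2.8, -2.9, 10.3]
grip_width: 12.9
9.5333 [ 15.68  47.35 -25.62 117.19  46.92  26.07 -38.55] [499.62 -48.51  93.45] yaw 7.634514427279733 down [-0. -0. -1.] M [-0.59  0.77  0.08] F [-2.76 -2.87 10.28] 12.86433931438365
units [0.01 0.04 0.01]
t: 9.7
tcp_pos: [499.4, -48.5, 93.5]
tool_rot: [-107.8, 89.8, -108.2]
contact_force: [-3.2, -2.8, 10.7]
grip_width: 13.0
9.7 [ 14.46  47.01 -23.54 117.26  44.57  24.88 -44.26] [499.44 -48.53  93.46] yaw -0.36646325345657105 down [-0. -0. -1.] M [-0.64  0.86  0.05] F [-3.15 -2.81 10.69] 12.980780358904774
units [0.02 0.04 0.01]
```

Now in 1-degree rows until the moment rises.

```bash
python3 -m creep '[{"x":0,"y":0,"z":0,"wx":0.5,"wy":0,"wz":0,"jaw":255},{"x":0,"y":0,"z":0,"wx":0.5,"wy":0,"wz":0,"jaw":255},{"x":0,"y":0,"z":0,"wx":0.4,"wy":0,"wz":0,"jaw":255}]'
python3 st.py
python3 -m creep '[{"x":0,"y":0,"z":0,"wx":0.3,"wy":0,"wz":0,"jaw":255}]'
python3 st.py
python3 -m creep '[{"x":0,"y":0,"z":0,"wx":0.3,"wy":0,"wz":0,"jaw":255}]'
python3 st.py
```

```text
t: 9.95
tcp_pos: [499.4, -48.5, 93.4]
tool_rot: [-105.6, 89.8, -111.4]
contact_force: [-3.9, -3.1, 10.7]
grip_width: 12.9
9.95 [ 13.6   46.81 -22.11 117.31  42.84  24.08 -48.08] [499.35 -48.49  93.43] yaw -5.867333903031897 down [-0. -0. -1.] M [-0.61  0.78  0.09] F [-3.87 -3.1  10.67] 12.865281861758792
t: 10.03
tcp_pos: [499.3, -48.5, 93.4]
tool_rot: [-106.3, 89.8, -113.3]
contact_force: [-3.3, -2.7, 11.3]
grip_width: 13.1
10.0333 [ 13.42  46.77 -21.81 117.33  42.46  23.92 -48.89] [499.28 -48.52  93.43] yaw -7.049793513286792 down [-0. -0. -1.] M [-0.51  0.84  0.16] F [-3.31 -2.7  11.3 ] 13.07058301817313
t: 10.12
tcp_pos: [499.3, -48.5, 93.5]
tool_rot: [-104.7, 89.8, -112.9]
contact_force: [-3.8, -3.0, 11.6]
grip_width: 13.1
10.1167 [ 13.25  46.72 -21.51 117.34  42.08  23.76 -49.68] [499.29 -48.5   93.46] yaw -8.218432797427313 down [-0. -0. -1.] M [-0.56  0.86  0.43] F [-3.78 -2.99 11.62] 13.094864873848719
```

```bash
python3 -m creep '[{"x":0,"y":0,"z":0,"wx":0.3,"wy":0,"wz":0,"jaw":255}]'
python3 st.py
python3 -m creep '[{"x":0,"y":0,"z":0,"wx":0.3,"wy":0,"wz":0,"jaw":255},{"x":0,"y":0,"z":0,"wx":0,"wy":0,"wz":0,"jaw":255}]'
python3 st.py
```

```text
t: 10.2
tcp_pos: [499.3, -48.5, 93.4]
tool_rot: [-100.7, 89.8, -110.0]
contact_force: [-3.6, -3.3, 11.1]
grip_width: 12.9
10.2 [ 13.06  46.68 -21.22 117.35  41.75  23.6  -50.42] [499.29 -48.49  93.44] yaw -9.273257163654753 down [-0. -0. -1.] M [-0.72  0.82  1.05] F [-3.59 -3.29 11.1 ] 12.870745180802148
t: 10.37
tcp_pos: [499.3, -48.5, 93.5]
tool_rot: [-95.0, 89.8, -105.3]
contact_force: [-3.9, -4.3, 11.3]
grip_width: 12.8
10.3667 [ 12.86  46.64 -20.92 117.37  41.45  23.45 -51.14] [499.29 -48.46  93.47] yaw -10.264059979147204 down [-0. -0. -1.] M [-0.81  0.74  1.45] F [-3.91 -4.31 11.26] 12.847015693637719
```

The moment about z jumped from 0.1 to 1.45 N m at jaw yaw about -7.5°, which is the predicted bottom. Now I back off to jaw yaw about 82.5°.

```bash
python3 -m creep '[{"x":0,"y":0,"z":0,"wx":-1,"wy":0,"wz":0,"jaw":255},{"x":0,"y":0,"z":0,"wx":-1,"wy":0,"wz":0,"jaw":255},{"x":0,"y":0,"z":0,"wx":-1,"wy":0,"wz":0,"jaw":255},{"x":0,"y":0,"z":0,"wx":-1,"wy":0,"wz":0,"jaw":255},{"x":0,"y":0,"z":0,"wx":-1,"wy":0,"wz":0,"jaw":255}]'
python3 -m creep '[{"x":0,"y":0,"z":0,"wx":-1,"wy":0,"wz":0,"jaw":255},{"x":0,"y":0,"z":0,"wx":-1,"wy":0,"wz":0,"jaw":255},{"x":0,"y":0,"z":0,"wx":-1,"wy":0,"wz":0,"jaw":255},{"x":0,"y":0,"z":0,"wx":-1,"wy":0,"wz":0,"jaw":255},{"x":0,"y":0,"z":0,"wx":-1,"wy":0,"wz":0,"jaw":255}]'
python3 -m creep '[{"x":0,"y":0,"z":0,"wx":-1,"wy":0,"wz":0,"jaw":255},{"x":0,"y":0,"z":0,"wx":-1,"wy":0,"wz":0,"jaw":255},{"x":0,"y":0,"z":0,"wx":-1,"wy":0,"wz":0,"jaw":255},{"x":0,"y":0,"z":0,"wx":-1,"wy":0,"wz":0,"jaw":255},{"x":0,"y":0,"z":0,"wx":-1,"wy":0,"wz":0,"jaw":255}]'
python3 -m creep '[{"x":0,"y":0,"z":0,"wx":-1,"wy":0,"wz":0,"jaw":255},{"x":0,"y":0,"z":0,"wx":-1,"wy":0,"wz":0,"jaw":255},{"x":0,"y":0,"z":0,"wx":-1,"wy":0,"wz":0,"jaw":255},{"x":0,"y":0,"z":0,"wx":-1,"wy":0,"wz":0,"jaw":255},{"x":0,"y":0,"z":0,"wx":-1,"wy":0,"wz":0,"jaw":255}]'
python3 st.py
```

```text
t: 10.78
tcp_pos: [499.7, -48.4, 93.5]
tool_rot: [-111.2, 89.8, -101.6]
contact_force: [-2.5, -2.3, 10.7]
grip_width: 13.3
t: 11.2
tcp_pos: [500.1, -48.3, 93.4]
tool_rot: [-116.4, 89.8, -86.8]
contact_force: [-2.5, -2.7, 9.4]
grip_width: 12.7
t: 11.62
tcp_pos: [500.4, -48.0, 93.5]
tool_rot: [-121.1, 89.9, -71.5]
contact_force: [-1.9, -2.4, 8.8]
grip_width: 13.3
t: 12.03
tcp_pos: [500.6, -47.6, 93.5]
tool_rot: [-124.1, 89.9, -54.5]
contact_force: [-1.5, -1.1, 7.6]
grip_width: 13.1
12.0333 [ 24.44  51.04 -41.26 116.67  59.89  36.47  11.02] [500.62 -47.63  93.47] yaw 69.61341979021938 down [ 0. -0. -1.] M [-0.31  0.35 -0.04] F [-1.52 -1.12  7.63] 13.094029490023468
```

```bash
python3 -m creep '[{"x":0,"y":0,"z":0,"wx":-1,"wy":0,"wz":0,"jaw":255},{"x":0,"y":0,"z":0,"wx":-1,"wy":0,"wz":0,"jaw":255},{"x":0,"y":0,"z":0,"wx":-0.8,"wy":0,"wz":0,"jaw":255},{"x":0,"y":0,"z":0,"wx":-0.4,"wy":0,"wz":0,"jaw":255},{"x":0,"y":0,"z":0,"wx":0,"wy":0,"wz":0,"jaw":255}]'
python3 st.py
```

```text
t: 12.45
tcp_pos: [500.7, -47.4, 93.5]
tool_rot: [-120.5, 89.9, -38.2]
contact_force: [-1.5, -1.4, 8.0]
grip_width: 13.2
12.45 [ 25.89  51.92 -44.03 116.59  61.57  38.56  22.15] [500.69 -47.38  93.46] yaw 82.31809454977517 down [ 0. -0. -1.] M [-0.36  0.26  0.08] F [-1.46 -1.37  8.  ] 13.243098004756796
```

```bash
python3 -m creep '[{"x":0,"y":0,"z":0,"wx":0,"wy":0,"wz":0,"jaw":140},{"x":0,"y":0,"z":0,"wx":0,"wy":0,"wz":0,"jaw":140},{"x":0,"y":0,"z":0,"wx":0,"wy":0,"wz":0,"jaw":140},{"x":0,"y":0,"z":0,"wx":0,"wy":0,"wz":0,"jaw":140},{"x":-0.3,"y":0,"z":0,"wx":0,"wy":0,"wz":0,"jaw":140}]'
python3 st.py
python3 -m creep '[{"x":-1,"y":0,"z":0,"wx":0,"wy":0,"wz":0,"jaw":0},{"x":-1,"y":0,"z":0,"wx":0,"wy":0,"wz":0,"jaw":0},{"x":-1,"y":0,"z":0,"wx":0,"wy":0,"wz":0,"jaw":0}]'
cat > m.py <<'E'
from h import *
import sys
np.set_printoptions(precision=1,suppress=True)
for n in ('wrist','scene','side'):
    c=ctrl.read_camera(n)
    if n=='wrist':cv2.imwrite(sys.argv[1],c['img'])
    W=cloud(c).reshape(-1,3)
    for nm,lo,hi,x0,x1,y0,y1 in [('wing',97,110,450,550,-100,80),('post',90,101,480,550,-10,150)]:
        pass
    m=(W[:,2]>97)&(W[:,2]<109)&(W[:,0]>450)&(W[:,0]<560)&(W[:,1]>-100)&(W[:,1]<60)
    p=W[m][:,:2].astype(np.float32);
    if len(p)>5: print(n,'wing',len(p),cv2.minAreaRect(p))
E
python3 m.py pics/w3.png; python3 st.py
```

```text
t: 12.87
tcp_pos: [499.5, -47.2, 100.4]
tool_rot: [104.4, 89.8, -173.3]
contact_force: [-0.4, 0.4, 0.0]
grip_width: 38.6
12.8667 [ 26.29  51.34 -44.71 116.41  60.16  39.3   23.27] [499.45 -47.25 100.41] yaw 82.26892225427551 down [-0. -0. -1.] M [ 0.03  0.01 -0.02] F [-0.36  0.41  0.03] 38.61586162102219
t: 13.12
tcp_pos: [499.8, -46.6, 192.8]
tool_rot: [70.0, 89.9, 152.3]
contact_force: [0.3, -0.1, 0.5]
grip_width: 73.4
wrist wing 2230 ((503.9717102050781, -4.691764831542969), (100.59571838378906, 70.19963073730469), 82.3498764038086)
scene wing 192 ((490.88043212890625, -8.544784545898438), (67.41018676757812, 106.07686614990234), 10.25183391571045)
side wing 162 ((514.4601440429688, -11.58072280883789), (103.27814483642578, 69.00157928466797), 62.84872055053711)
13.2667 [ 31.06  43.71 -52.75 112.66  47.67  48.16  33.73] [501.76 -46.6  193.77] yaw 82.2547285662863 down [ 0.  0. -1.] M [-0.04  0.01  0.03] F [ 0.05 -0.35  0.17] 85.49792019030474
```

View pics/w3.png

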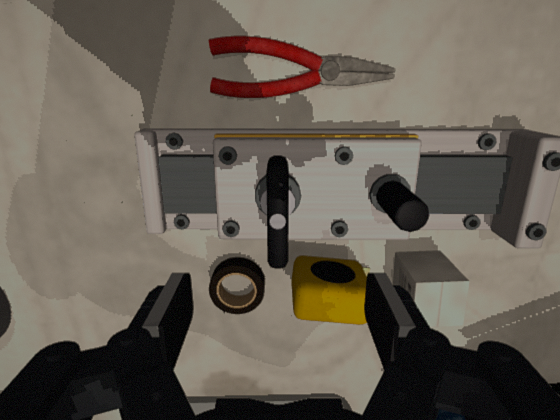

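The wing now lies across the slide, from (277,156) to (277,268). I'll check its angle against the post direction.

Run:
```python
from h import *
c=ctrl.read_camera('wrist');W=cloud(c).reshape(-1,3)
def sel(lo,hi,y0,y1):
    m=(W[:,2]>lo)&(W[:,2]<hi)&(W[:,0]>450)&(W[:,0]<560)&(W[:,1]>y0)&(W[:,1]<y1);return W[m][:,:2].astype(np.float32)
print(cv2.minAreaRect(sel(99,110,-100,0)),cv2.minEnclosingCircle(sel(92,101,15,90)))
p=sel(39,45,-200,80);print(cv2.minAreaRect(p))
a=pt(c,217,137,42);b=pt(c,418,138,42);d=b-a;print(np.degrees(np.arctan2(d[1],d[0])))
for u,v,z in[(511,160,52),(519,246,52)]: print(pt(c,u,v,z),pt(c,u,v))
```

```text
((498.180419921875, -47.63741683959961), (13.807226181030273, 70.92459869384766), 82.02398681640625) ((510.64312744140625, 39.222137451171875), 12.011911392211914)
((502.7983703613281, -18.009124755859375), (159.565185546875, 83.8325424194336), 82.14298248291016)
81.91135891616321
[498.05701132 127.95380845  52.        ] [506.61398757 145.27490437  23.80298405]
[570.82396154 139.62025619  52.        ] [601.38499851 174.50812057  -1.01685246]
```

```bash
python3 st.py 510.7 39.5 194
python3 -m creep '[{"x":0,"y":0,"z":1,"wx":0,"wy":0,"wz":0,"jaw":0},{"x":0,"y":0,"z":1,"wx":0,"wy":0,"wz":0,"jaw":0},{"x":0,"y":0,"z":0.9,"wx":0,"wy":0,"wz":0,"jaw":0},{"x":0,"y":0,"z":0,"wx":0,"wy":0,"wz":0,"jaw":0}]'
python3 st.py 510.7 39.5 78
```

```text
13.3167 [ 31.03  43.82 -52.63 112.75  47.71  48.15  33.71] [500.69 -47.15 192.26] yaw 82.25042707596322 down [ 0. -0. -1.] M [-0.01  0.06  0.03] F [ 0.09 -0.1  -0.73] 85.6661297393769
units [-0.06  0.06  2.91]
t: 13.65
tcp_pos: [512.1, 46.1, 191.4]
tool_rot: [0.0, 89.7, 82.8]
contact_force: [0.7, 0.8, -0.6]
grip_width: 85.3
13.65 [ 20.28  44.45 -52.15 110.94  46.94  48.66  25.29] [512.14  46.12 191.37] yaw 82.73006469238437 down [ 0.    0.01 -1.  ] M [ 0.05  0.01 -0.03] F [ 0.73  0.8  -0.62] 85.33979164910328
units [ 3.78  0.02 -0.25]
```

```bash
python3 -m creep '[{"x":1,"y":0,"z":-0.1,"wx":0,"wy":0,"wz":0,"jaw":0},{"x":1,"y":0,"z":0,"wx":0,"wy":0,"wz":0,"jaw":0},{"x":0,"y":0,"z":0,"wx":0,"wy":0,"wz":0,"jaw":0}]'
python3 st.py 510.7 39.5 78
```

```text
t: 13.9
tcp_pos: [508.0, 34.1, 126.3]
tool_rot: [117.2, 89.4, -160.5]
contact_force: [-1.3, -0.9, -0.9]
grip_width: 85.2
13.9 [ 17.92  49.38 -46.42 114.01  54.59  42.47  19.37] [507.98  34.06 126.33] yaw 82.28822847261105 down [-0.01 -0.   -1.  ] M [-0.07  0.03 -0.03] F [-1.28 -0.94 -0.94] 85.24387393963713
units [ 1.61 -0.08  0.2 ]
```

```bash
python3 -m creep '[{"x":0,"y":0,"z":0,"wx":0,"wy":0,"wz":0,"jaw":0},{"x":0,"y":0,"z":0,"wx":0,"wy":0,"wz":0,"jaw":0}]'
python3 st.py 510.7 39.5 78
```

```text
t: 14.07
tcp_pos: [511.7, 36.5, 131.8]
tool_rot: [24.0, 90.0, 106.3]
contact_force: [-0.6, 0.3, 0.1]
grip_width: 85.6
14.0667 [ 18.06  48.96 -46.89 113.71  54.38  42.59  19.52] [511.73  36.47 131.8 ] yaw 82.28130628736518 down [-0.  0. -1.] M [ 0.02 -0.04  0.01] F [-0.61  0.3   0.12] 85.58942688604236
units [1.79 0.05 0.09]
```

```bash
python3 -m creep '[{"x":0.6,"y":0,"z":0.1,"wx":0,"wy":0,"wz":0,"jaw":0},{"x":0.6,"y":0,"z":0,"wx":0,"wy":0,"wz":0,"jaw":0},{"x":0.5,"y":0,"z":0,"wx":0,"wy":0,"wz":0,"jaw":0},{"x":0,"y":0,"z":0,"wx":0,"wy":0,"wz":0,"jaw":0},{"x":0,"y":0,"z":0,"wx":0,"wy":0,"wz":0,"jaw":0}]'
python3 st.py 510.7 39.5 78; python3 -c "
from h import *
c=ctrl.read_camera('wrist');cv2.imwrite('pics/w4.png',c['img'])"
```

```text
t: 14.48
tcp_pos: [512.5, 39.3, 81.3]
tool_rot: [-66.5, 89.9, 15.8]
contact_force: [-0.3, -0.1, 0.3]
grip_width: 85.4
14.4833 [ 15.09  53.16 -42.22 114.98  61.46  37.75  13.36] [512.53  39.34  81.25] yaw 82.26282269179131 down [ 0.  0. -1.] M [-0.02 -0.02 -0.02] F [-0.28 -0.1   0.32] 85.41763711633928
units [ 0.11  0.06 -0.  ]
```

View pics/w4.png

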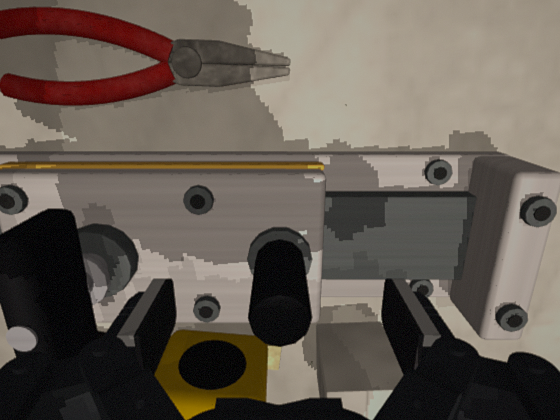

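The post (column about 279) is centred between the fingers. I'll close on it.

```bash
python3 -m creep '[{"x":0,"y":0.1,"z":0,"wx":0,"wy":0,"wz":0,"jaw":255},{"x":0,"y":0,"z":0,"wx":0,"wy":0,"wz":0,"jaw":255},{"x":0,"y":0,"z":0,"wx":0,"wy":0,"wz":0,"jaw":255},{"x":0,"y":0,"z":0,"wx":0,"wy":0,"wz":0,"jaw":255},{"x":0,"y":0,"z":0,"wx":0,"wy":0,"wz":0,"jaw":255}]'
python3 -m creep '[{"x":0,"y":0,"z":0,"wx":0,"wy":0,"wz":0,"jaw":255},{"x":0,"y":0,"z":0,"wx":0,"wy":0,"wz":0,"jaw":255}]'
python3 st.py
```

```text
t: 14.95
tcp_pos: [509.3, 39.6, 80.6]
tool_rot: [-88.8, 90.0, -6.6]
contact_force: [0.5, -0.7, -0.6]
grip_width: 25.8
t: 15.12
tcp_pos: [509.4, 39.8, 80.8]
tool_rot: [-68.3, 89.9, 14.0]
contact_force: [-0.7, -0.5, 6.2]
grip_width: 22.5
15.1167 [ 14.93  53.04 -42.05 115.51  61.86  37.36  12.7 ] [509.37  39.85  80.83] yaw 82.27158530848611 down [ 0.  0. -1.] M [ 0.02  0.13 -0.09] F [-0.71 -0.52  6.18] 22.520603475014425
```

```bash
python3 -m creep '[{"x":0,"y":0,"z":0.1,"wx":0,"wy":0,"wz":0,"jaw":255},{"x":0,"y":0,"z":0.2,"wx":0,"wy":0,"wz":0,"jaw":255},{"x":0,"y":0,"z":0.3,"wx":0,"wy":0,"wz":0,"jaw":255},{"x":0,"y":0,"z":0.3,"wx":0,"wy":0,"wz":0,"jaw":255},{"x":0,"y":0,"z":0.3,"wx":0,"wy":0,"wz":0,"jaw":255}]'
python3 st.py
python3 -m creep '[{"x":0,"y":0,"z":0.3,"wx":0,"wy":0,"wz":0,"jaw":255},{"x":0,"y":0,"z":0.3,"wx":0,"wy":0,"wz":0,"jaw":255},{"x":0,"y":0,"z":0.2,"wx":0,"wy":0,"wz":0,"jaw":255},{"x":0,"y":0,"z":0.1,"wx":0,"wy":0,"wz":0,"jaw":255}]'
python3 st.py
```

```text
t: 15.53
tcp_pos: [513.8, 72.6, 80.8]
tool_rot: [-174.6, 89.7, -92.4]
contact_force: [-1.6, -6.3, 9.9]
grip_width: 22.2
15.5333 [ 11.2   53.41 -42.22 114.05  60.9   38.5   10.29] [513.8   72.64  80.79] yaw 82.15092895221598 down [-0.   -0.01 -1.  ] M [-0.83  0.3   0.05] F [-1.57 -6.32  9.92] 22.210794918460486
t: 15.87
tcp_pos: [517.7, 100.9, 80.8]
tool_rot: [-166.4, 89.8, -84.1]
contact_force: [-1.8, -5.8, 9.4]
grip_width: 22.1
15.8667 [  8.41  53.82 -42.57 112.64  60.06  39.3    8.81] [517.68 100.88  80.8 ] yaw 82.24039527850354 down [ 0. -0. -1.] M [-0.76  0.24 -0.04] F [-1.82 -5.82  9.39] 22.061642571873723
```

Moved 61.5 mm with about 6 N of drag. The last stretch goes in small rows until contact.

```bash
python3 -m creep '[{"x":0,"y":0,"z":0.1,"wx":0,"wy":0,"wz":0,"jaw":255},{"x":0,"y":0,"z":0.1,"wx":0,"wy":0,"wz":0,"jaw":255},{"x":0,"y":0,"z":0.1,"wx":0,"wy":0,"wz":0,"jaw":255},{"x":0,"y":0,"z":0.1,"wx":0,"wy":0,"wz":0,"jaw":255}]'
python3 st.py
python3 -m creep '[{"x":0,"y":0,"z":0.1,"wx":0,"wy":0,"wz":0,"jaw":255},{"x":0,"y":0,"z":0.05,"wx":0,"wy":0,"wz":0,"jaw":255}]'
python3 -m creep '[{"x":0,"y":0,"z":0.05,"wx":0,"wy":0,"wz":0,"jaw":255},{"x":0,"y":0,"z":0.05,"wx":0,"wy":0,"wz":0,"jaw":255}]'
python3 st.py
```

```text
t: 16.2
tcp_pos: [519.2, 111.9, 80.8]
tool_rot: [-169.7, 89.8, -87.5]
contact_force: [-1.8, -5.7, 9.3]
grip_width: 22.4
16.2 [  7.28  54.   -42.68 111.98  59.66  39.73   8.24] [519.2  111.9   80.82] yaw 82.19564919631082 down [ 0. -0. -1.] M [-0.69  0.28  0.05] F [-1.84 -5.72  9.31] 22.366131129187355
t: 16.37
tcp_pos: [519.8, 116.7, 80.8]
tool_rot: [-168.5, 89.8, -86.3]
contact_force: [-1.3, -5.9, 9.5]
grip_width: 22.4
t: 16.53
tcp_pos: [520.2, 119.4, 80.8]
tool_rot: [-169.0, 89.8, -86.8]
contact_force: [-1.3, -4.9, 8.7]
grip_width: 22.7
16.5333 [  6.55  54.13 -42.77 111.53  59.41  40.     7.9 ] [520.23 119.42  80.82] yaw 82.20352983159201 down [ 0. -0. -1.] M [-0.62  0.25  0.04] F [-1.28 -4.89  8.69] 22.660357960078546
```

```bash
python3 -m creep '[{"x":0,"y":0,"z":0.05,"wx":0,"wy":0,"wz":0,"jaw":255},{"x":0,"y":0,"z":0.05,"wx":0,"wy":0,"wz":0,"jaw":255}]'
python3 -m creep '[{"x":0,"y":0,"z":0.05,"wx":0,"wy":0,"wz":0,"jaw":255},{"x":0,"y":0,"z":0.05,"wx":0,"wy":0,"wz":0,"jaw":255}]'
```

```text
t: 16.7
tcp_pos: [520.6, 122.3, 80.8]
tool_rot: [-168.6, 89.8, -86.4]
contact_force: [-1.6, -5.1, 9.1]
grip_width: 22.4
t: 16.87
tcp_pos: [520.8, 123.4, 80.8]
tool_rot: [-176.1, 89.6, -93.9]
contact_force: [-2.5, -11.7, 14.9]
grip_width: 22.4
```

```bash
python3 -c "
from h import *
c=ctrl.read_camera('wrist');cv2.imwrite('pics/w5.png',c['img'])
c=ctrl.read_camera('scene');crop(c,'pics/s5.png',200,180,360,320,5)"
```

```text
(no output)
```

View pics/w5.png

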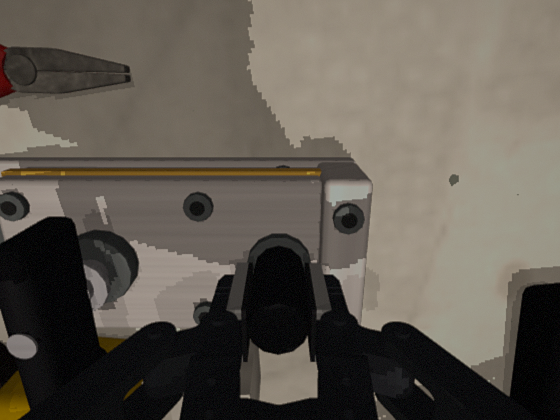

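View pics/s5.png

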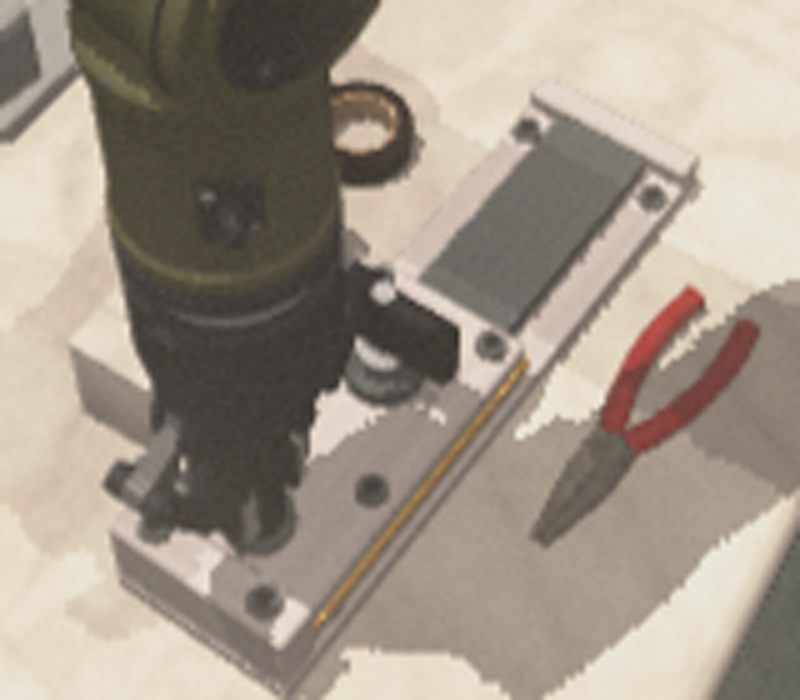

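The pictures show the carriage hard up against the stop block, and the force is rising. I'll press slightly more, then let go.

```bash
python3 -m creep '[{"x":0,"y":0,"z":0.05,"wx":0,"wy":0,"wz":0,"jaw":255},{"x":0,"y":0,"z":0,"wx":0,"wy":0,"wz":0,"jaw":255}]'
python3 -m creep '[{"x":0,"y":0,"z":0,"wx":0,"wy":0,"wz":0,"jaw":140},{"x":0,"y":0,"z":0,"wx":0,"wy":0,"wz":0,"jaw":140},{"x":0,"y":0,"z":0,"wx":0,"wy":0,"wz":0,"jaw":140},{"x":0,"y":0,"z":0,"wx":0,"wy":0,"wz":0,"jaw":140}]'
python3 st.py
```

```text
t: 17.13
tcp_pos: [520.8, 123.4, 80.8]
tool_rot: [-177.6, 89.4, -95.5]
contact_force: [-3.8, -11.2, 14.6]
grip_width: 22.5
t: 17.47
tcp_pos: [521.2, 129.4, 80.2]
tool_rot: [10.8, 90.0, 93.1]
contact_force: [0.1, -0.0, -0.4]
grip_width: 38.2
17.4667 [  5.76  54.37 -42.95 111.02  59.16  40.11   7.57] [521.22 129.4   80.19] yaw 82.2954459175747 down [-0.  0. -1.] M [0.01 0.05 0.01] F [ 0.07 -0.01 -0.39] 38.22061958955017
```

```bash
python3 -m creep '[{"x":0,"y":0,"z":0,"wx":0,"wy":0,"wz":0,"jaw":60},{"x":0,"y":0,"z":-0.1,"wx":0,"wy":0,"wz":0,"jaw":60},{"x":0,"y":0,"z":-0.1,"wx":0,"wy":0,"wz":0,"jaw":60},{"x":0,"y":0,"z":0,"wx":0,"wy":0,"wz":0,"jaw":60}]'
python3 -m creep '[{"x":-0.5,"y":0,"z":0,"wx":0,"wy":0,"wz":0,"jaw":60},{"x":-1,"y":0,"z":0,"wx":0,"wy":0,"wz":0,"jaw":60},{"x":-1,"y":0,"z":0,"wx":0,"wy":0,"wz":0,"jaw":60},{"x":-1,"y":0,"z":0,"wx":0,"wy":0,"wz":0,"jaw":60},{"x":-0.5,"y":0,"z":0,"wx":0,"wy":0,"wz":0,"jaw":60}]'
python3 -m creep '[{"x":0,"y":0,"z":-1,"wx":0,"wy":0,"wz":0,"jaw":60},{"x":0,"y":0,"z":-1,"wx":0,"wy":0,"wz":0,"jaw":60},{"x":0,"y":0,"z":-0.5,"wx":0,"wy":0,"wz":0,"jaw":60},{"x":0,"y":0,"z":0,"wx":0,"wy":0,"wz":0,"jaw":60},{"x":0,"y":0,"z":0,"wx":0,"wy":0,"wz":0,"jaw":60}]'
python3 - <<'E'
from h import *
c=ctrl.read_camera('wrist');W=cloud(c).reshape(-1,3)
cv2.imwrite('pics/w6.png',c['img'])
d=ctrl.read_camera('scene');crop(d,'pics/s6.png',200,180,360,320,5)
def sel(lo,hi,y0,y1):
    m=(W[:,2]>lo)&(W[:,2]<hi)&(W[:,0]>450)&(W[:,0]<570)&(W[:,1]>y0)&(W[:,1]<y1);return W[m][:,:2].astype(np.float32)
print(cv2.minAreaRect(sel(99,110,-50,80)),cv2.minEnclosingCircle(sel(92,101,95,165)))
print(cv2.minAreaRect(sel(39,46,-120,160)))
E
```

```text
t: 17.8
tcp_pos: [520.2, 121.7, 80.1]
tool_rot: [164.5, 89.9, -113.3]
contact_force: [-0.5, -0.5, 0.1]
grip_width: 65.5
t: 18.22
tcp_pos: [521.3, 123.8, 203.5]
tool_rot: [-55.3, 89.8, 27.0]
contact_force: [-0.5, -0.7, -0.4]
grip_width: 65.2
t: 18.63
tcp_pos: [510.2, 47.6, 200.2]
tool_rot: [150.0, 90.0, -127.8]
contact_force: [0.6, 0.3, -0.5]
grip_width: 65.4
((509.55755615234375, 35.471405029296875), (13.846187591552734, 70.44694519042969), 82.43457794189453) ((522.0560913085938, 122.37646484375), 11.927425384521484)
((512.7720947265625, 69.45307159423828), (168.6224822998047, 89.31488800048828), 80.9041748046875)
```

View pics/w6.png

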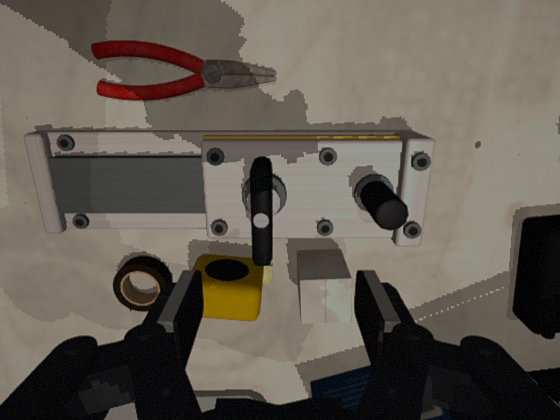

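View pics/s6.png

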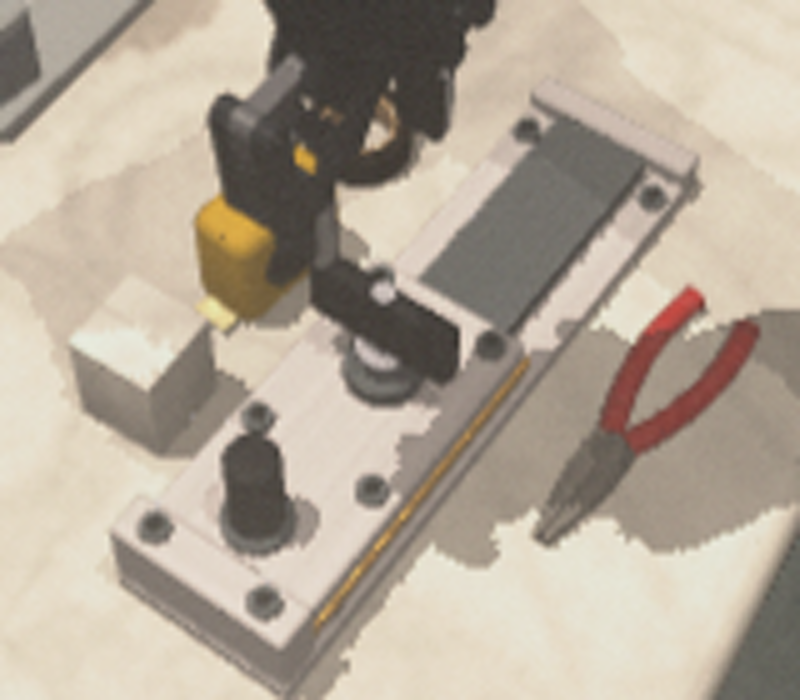

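The carriage sits against the stop block with no visible gap. The wing lies across the slide, and the things lying about are at the same pixels as before.

```bash
python3 st.py; python3 -c "
from plant import ctrl;print(ctrl.hand_in())"
```

```text
18.7333 [ 20.15  43.69 -52.84 110.63  46.08  49.73  25.  ] [510.49  49.74 200.53] yaw 82.32954852623939 down [ 0.  0. -1.] M [ 0.   -0.03  0.01] F [ 0.11  0.13 -0.07] 65.53835884262337
the job is handed in; nothing more can be done
None
```

The screw is set at its quarter turn and the carriage is against the stop block. I handed the job in at 18.7 s of the 62 s allowed.

- **Screw:** I turned the wing about 133° clockwise to its hard stop. The moment about the vertical rose from about 0.1 to 1.45 N m, at the angle I had predicted for the bottom. I then backed it off a quarter turn. In the last wrist picture the wing lies across the slide to within about 0.3° (82.4° against a slide direction of about 82.1°).
- **Carriage:** I gripped the post and ran it about 84 mm toward the stop, against roughly 6 N of drag. At contact the horizontal force rose to about 12 N and motion stopped. The last pictures show no gap at the stop block.
- **Surroundings:** The carton, tape measure, electrical tape and pliers are where they started in the last pictures. The duct tape and charger brick were not checked at the end, but the arm made no contact near either. The gripper is clear, about 200 mm above the table, and reads practically zero force.

One command was refused at the start because its rows did not list every key, and nothing moved. One final measurement disagreed: a fit to the carriage top gave 168.6 × 89.3 mm at 80.9°, where the block is 160 × 84 mm. It probably took in points that are not on the carriage, so I relied on the post and wing fits, which matched their known sizes.

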